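# Stop the dryer and draw out the tray with the blue vase

### The job

Stop the dryer by pressing its red button all the way down, then hook a fingertip behind the orange lip of the tray that carries the blue vase and draw that tray all the way out to its stop. Do not pinch the lip or press on its black front, and do not touch the vases: both must stay standing on their trays. Leave the white vase's tray and the other things on the table where they are.

Things in the scene. Friction and masses are not known exactly. Their poses are not given: they have to be found in the camera images.
- station: drying slide, fixed to the table: grey base 360 x 380 mm with aluminium rails along its x, two steel trays side by side (left at y = +95 mm, right at y = -95 mm) and a white air blower box, 100 mm tall, across its far end (x from 175 to 225 mm). Origin: middle of the base's underside, on the table. Its -x is the direction in which the trays draw out, roughly towards the robot. Tops of the tray floors lie 40 mm above the table.
- tray_l (a joint): how far the left tray (the +y one) is drawn out, m: 0 fully in, 0.12 at its outer stop. It slides along the station's -x, resists with about 2.5 N of friction plus a little drag, and stays where it is left. May start a little way out.
- tray_r (a joint): the same for the right tray (the -y one).
- tray_l_lip (a point): top edge of the left tray's front lip, middle of the lip's inner side (the side to pull on); moves with the tray, axes as the station's. The lip is an upright orange strip across the whole front of the tray, 150 mm wide, 5 mm thick, standing 30 mm above the tray floor (top 70 mm above the table). Behind it (+x) the floor is empty for at least 70 mm before the vase.
- tray_l_mid (a point): centre of the left tray's floor, on its top surface (tray 200 mm along x, 150 mm along y); the lip's inner side is 95 mm from it towards -x. Moves with the tray.
- tray_l_face (a point): middle of the outer side of the black panel, 150 x 33 mm, 3 mm thick, on the outside (-x) of the left tray's lip, its top 3 mm below the lip's; not to be pressed.
- tray_r_lip (a point): top edge of the right tray's front lip, middle of the lip's inner side (the side to pull on); moves with the tray, axes as the station's. The lip is an upright orange strip across the whole front of the tray, 150 mm wide, 5 mm thick, standing 30 mm above the tray floor (top 70 mm above the table). Behind it (+x) the floor is empty for at least 70 mm before the vase.
- tray_r_mid (a point): centre of the right tray's floor, on its top surface (tray 200 mm along x, 150 mm along y); the lip's inner side is 95 mm from it towards -x. Moves with the tray.
- tray_r_face (a point): middle of the outer side of the black panel, 150 x 33 mm, 3 mm thick, on the outside (-x) of the right tray's lip, its top 3 mm below the lip's; not to be pressed.
- vase_blue: loose blue glazed vase, 140 mm tall, 78 mm across the belly, foot 60 mm across, about 0.35 kg, standing on one of the two trays (which one varies). Origin: centre of its foot; z up.
- vase_white: loose white unglazed vase, 140 mm tall, 78 mm across the belly, foot 60 mm across, about 0.35 kg, standing on one of the two trays (which one varies). Origin: centre of its foot; z up.
- control: yellow control box fixed on the table, 90 x 75 x 50 mm, carrying the dryer's red stop button on the middle of its top. Origin: centre of its underside.
- stop (a joint): travel of the red stop button, m: 0 up, 0.006 fully down; it is sprung, takes about 5 N to go fully down and comes back up when let go.
- stop_top (a point): centre of the top of the red button cap (32 mm across), which is pressed straight down; moves with it.
- jar: bystander: amber glass jar with orange cap, 44 mm across, 75 mm tall, loose on the table. Origin: under its middle, on the table.
- bowl: bystander: white bowl, 110 mm across, 50 mm tall, loose on the table. Origin: under its middle, on the table.
- cup: bystander: terracotta cup, 72 mm across, 90 mm tall, loose on the table. Origin: under its middle, on the table.
- brush: bystander: brush lying flat, 170 mm long along its x, loose on the table. Origin: near its middle, on the table.
- spatula: bystander: spatula lying flat, 180 mm long along its x, loose on the table. Origin: near its middle, on the table.
- puck: bystander: round plaster disc, 60 mm across, 25 mm tall, loose on the table. Origin: under its middle, on the table.
Things that resemble listed ones, but are neither listed nor needed, are in the scene too. There is more than one size of the vase_blue; the one meant has the size given above.

How it is judged (in metres and radians):
On the way, in this order (a step that is already met when the one before it is completed fails the run):
1. the red button is pressed all the way down (over 4.5 of its 6 mm) while both trays are still in (less than 50 mm out) (value of joint stop above 0.0045 m and value of joint each of tray_l, tray_r below 0.05 m), for 0.05 s.
2. the tray with the blue vase is drawn out to its stop (((y of vase_blue in the frame of station above 0 m and (value of joint tray_l above 0.112 m and horizontal distance between vase_blue and tray_l_mid below 0.075 m and horizontal distance between vase_white and tray_r_mid below 0.075 m and distance of tray_r_lip from where it was at the start of the episode below 0.02 m)) or (y of vase_blue in the frame of station below 0 m and (value of joint tray_r above 0.112 m and horizontal distance between vase_blue and tray_r_mid below 0.075 m and horizontal distance between vase_white and tray_l_mid below 0.075 m and distance of tray_l_lip from where it was at the start of the episode below 0.02 m)))), for 0.2 s.
At the end, for the whole second after the job is handed in: the tray carrying the blue vase is out to its stop (within 8 mm) with the blue vase upright on it (within 0.15 rad) and at rest; the white vase stands upright on its own tray, which has moved less than 20 mm; the button has been let go (((y of vase_blue in the frame of station above 0 m and (value of joint tray_l above 0.112 m and horizontal distance between vase_blue and tray_l_mid below 0.075 m and horizontal distance between vase_white and tray_r_mid below 0.075 m and distance of tray_r_lip from where it was at the start of the episode below 0.02 m)) or (y of vase_blue in the frame of station below 0 m and (value of joint tray_r above 0.112 m and horizontal distance between vase_blue and tray_r_mid below 0.075 m and horizontal distance between vase_white and tray_l_mid below 0.075 m and distance of tray_l_lip from where it was at the start of the episode below 0.02 m))) and angle between each of vase_blue, vase_white's own z axis and vertical below 0.15 rad and linear speed of each of vase_blue, vase_white below 0.03 m/s and z of vase_blue in the frame of station between 0.03 and 0.055 m and z of vase_white in the frame of station between 0.03 and 0.055 m and value of joint stop below 0.003 m); the robot touches nothing.
It fails at once if the tray with the white vase is moved more than 20 mm ((y of vase_blue in the frame of station above 0 m and distance of tray_r_lip from where it was at the start of the episode above 0.02 m) or (y of vase_blue in the frame of station below 0 m and distance of tray_l_lip from where it was at the start of the episode above 0.02 m)).
It fails at once if a vase is touched by the robot with more than 2 N (contact force between any of the fingers, the arm and vase_blue above 2 N or contact force between any of the fingers, the arm and vase_white above 2 N).
It fails at once if a vase is tipped more than 0.4 rad or leaves its tray (angle between any of vase_blue, vase_white's own z axis and vertical above 0.4 rad or z of any of vase_blue, vase_white in the frame of station above 0.06 m).
It fails at once if a lip is pinched, or its black front face pressed, with more than 5 N (contact force between any of the fingers, the arm and tray_l_c5 above 5 N or contact force between any of the fingers, the arm and tray_r_c5 above 5 N).
It fails at once if a jar, bowl, cup, brush, spatula or disc on the table is moved more than 30 mm (distance of any of jar, bowl, cup, brush, spatula, puck from where it was at the start of the episode above 0.03 m).
It also fails if it takes over 42 s, if anything falls off the work surface, if the arm or the gripper's body presses on something with over 40 N, if the wrist force passes 120 N, or if a joint passes its speed limit or range.

### The arm

A 6-joint arm with a two-finger parallel gripper is mounted at the origin on the work surface. World frame = base frame: x ahead of the robot, y to its left, z up, the work surface at z = 0. Lengths are in mm, angles in rad, forces in N, time in s.
With the tool pointing down it reaches from about 275 to 1000 mm from the base axis. Payload 8.4 kg.
Tool frame: the origin (TCP) lies at the very end of the fingers, on their centre line; the grasp point (between the pads) lies r.hold_point_z behind it (r.hold_point_z is the distance from the TCP to the grasp point, in mm); x points along the fingers, z is the direction in which the jaws open and shut, and the axes are right-handed (so a half turn about x gives the same grasp; the last joint's range is limited). The gripper opens to 85 mm and grips with 20 to 120 N. Pads are 22 mm wide; open, the fingers measure 114 mm over their backs; the gripper's body (76 mm by 85 mm) begins 54 mm behind the grasp point. The pads swing forward as they close: fully open they stand 13 mm farther back than shut.
Start: joints at [1.222, 0.353, 1.633, -0, 1.155, -0.002], TCP at [212.43, 587.794, 231.281] pointing down, gripper open.
Joint ranges: [-2.63, 2.63], [-0.92, 2.1], [0.06, 2.66], [-1.3, 4.44], [0, 2.69], [-3.02, 3.02]. Speed limits (rad/s): [2.22, 2.22, 2.79, 3.14, 3.14, 3.14].

### API

Orientations are given as [roll, pitch, yaw] about the fixed x, y, z axes, in that order (R = Rz(yaw) Ry(pitch) Rx(roll)).
In Python, from rig import r gives the robot as it stands.
- The arm moves only by the tool jog_arm, never from a script. Its argument "series" is a list of rows, each a list of 7 numbers: the turn, a rotation vector about the tool's x, y, z in degrees, then the shift along the tool's x, y, z in cm, then the opening, from 0 (shut) to 1 (fully open). In form: [[wx, wy, wz, tx, ty, tz, fingers], ...]. A call has 1 to 20 rows; each row shifts and turns the commanded pose from where the row before left it, along the tool's axes as they then stand; what a row does not reach is not made up. A row lasts 1/10 s, in which the tool goes at most 50 mm and 8.59 degrees, less where a joint would pass 70% of its speed; a pose out of reach is approached as far as the arm can. A call with a gripper value outside its range is refused whole. The fingers move at their own pace and stop on an object; "force" is the grip in N (left out, the last holds). Time passes only in rows, so rows that do not move let the fingers close. It gives the time, the measured TCP pose, the force and the opening at its end, in the units of the state.
- r.sense(): the state, without advancing time (a new reading comes with each control period).
- r.grab_frame(name): name is "side" or "top"; returns (picture, depth): 400x640x3 uint8, red, green, blue; 400x640 float32, mm along the optical axis (not along the pixel's ray), 0 where there is no reading.
- r.get_calibration(name): a dict with "mtx" (3x3 intrinsics, pixels), "dist" ([k1, k2, p1, p2, k3] as OpenCV has them; the pictures are not rectified), "position" and "rotation" of the camera in the world. Camera axes: x right, y down, z forward; pixel columns grow to the right and rows downward; lengths in mm; the calibration is good to about 2 mm. A picture is of the moment at which its call begins. get_calibration takes no time and is no camera call.
- r.sign_off(): hands the job in, once; it reports no verdict.
The state is a dict: "clock": time; "qpos": joint angles; "qvel": joint speeds; "joint_efforts": joint torques, N m; "eef_pos": TCP position; "tcp_rot": TCP orientation; "contact_force": force on the tool from outside, world axes, zero at the start; "wrist_torque": the same for the moment, N m; "opening": opening from 0.0 (shut) to 1.0 (fully open).
Only numpy, scipy, OpenCV 4.12 (cv2) and the standard library are available. Lean on these libraries where they do the work, as an engineer would, in place of code of your own. Each camera call takes 0.05 s, during which the arm holds its last target.

## Working session

There is one attempt and no reset: what is moved stays moved. The work goes in short steps, Python scripts to look and compute and a tool call to move; the robot and the scene stay as the last step left them, time stands still between calls to the robot, and variables do not carry over. Pictures are saved under pics/ and viewed, and the job is handed in when it is done.

Besides the shell and the picture viewer there is one more tool, called after "Request:" as name(argument=value, ...), one argument or row to a line, values as JSON. jog_arm: Moves the arm, as the interface text tells. Its arguments: {"type":"object","properties":{"series":{"type":"array"},"force":{"type":"number"}},"required":["series"]}

```bash
mkdir -p pics
cat > h.py <<'E'
import numpy as np,cv2,pickle
from rig import r
def grab(n,tag):
    p,d=r.grab_frame(n); c=r.get_calibration(n)
    pickle.dump((p,d,c),open(f'{tag}_{n}.pkl','wb')); cv2.imwrite(f'pics/{tag}_{n}.png',p[:,:,::-1]); return p,d,c
def load(n,tag): return pickle.load(open(f'{tag}_{n}.pkl','rb'))
def cloud(d,c):
    h,w=d.shape; u,v=np.meshgrid(np.arange(w,dtype=np.float32),np.arange(h,dtype=np.float32))
    q=cv2.undistortPoints(np.stack([u.ravel(),v.ravel()],1)[:,None],np.array(c['mtx'],float),np.array(c['dist'],float))[:,0]
    P=np.c_[q,np.ones(len(q))]*d.ravel()[:,None]
    return (P@np.array(c['rotation']).T+np.array(c['position'])).reshape(h,w,3)
E
python3 - <<'E'
from h import *
for n in('side','top'):
    p,d,c=grab(n,'a'); print(n,c,(d>0).mean())
print(r.sense(),r.hold_point_z)
E
```

```text
side {'mtx': array([[388.77756289,   0.        , 317.29796334],
       [  0.        , 388.77756289, 198.50119327],
       [  0.        ,   0.        ,   1.        ]]), 'dist': array([-0.05426278,  0.        ,  0.        ,  0.        ,  0.        ]), 'position': array([ 714.94435783, 1057.32880866,  970.54535014]), 'rotation': array([-2.25361567e+00,  2.06720718e-03,  3.00833679e+00])} 0.9959140625
top {'mtx': array([[414.75044833,   0.        , 316.93654929],
       [  0.        , 414.75044833, 193.72524213],
       [  0.        ,   0.        ,   1.        ]]), 'dist': array([-0.1061488,  0.       ,  0.       ,  0.       ,  0.       ]), 'position': array([ 415.79136383,   -4.20841269, 1447.06410736]), 'rotation': array([-3.03914121, -0.00711305, -1.58647273])} 0.99605859375
{'clock': 0.1, 'qpos': array([ 1.22158040e+00,  3.53573000e-01,  1.63404484e+00, -1.73273367e-05,
        1.15523024e+00, -2.41509980e-03]), 'qvel': array([ 5.31202023e-04, -1.75338190e-03,  1.54213259e-04,  1.21828618e-03,
       -3.82323377e-04,  9.40785291e-05]), 'joint_efforts': array([ 1.59541737e-04, -6.06361985e+01, -3.42822897e+01, -2.49984362e-05,
        3.99434750e-03, -4.96746725e-05]), 'eef_pos': array([212.29912546, 587.38282012, 230.64683231]), 'tcp_rot': array([-3.13138819,  1.5695408 , -1.90738568]), 'contact_force': array([ 0.43764899,  0.36232952, -0.4870821 ]), 'wrist_torque': array([ 0.02597497, -0.02242459,  0.05162844]), 'opening': 1.0001546972913067} 18.700000000000003
```

View pics/a_top.png

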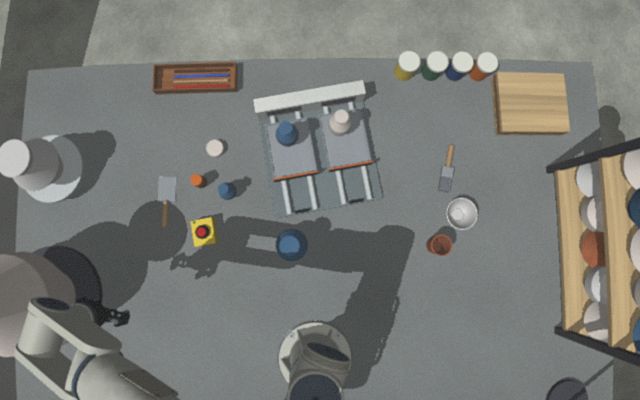

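View pics/a_side.png

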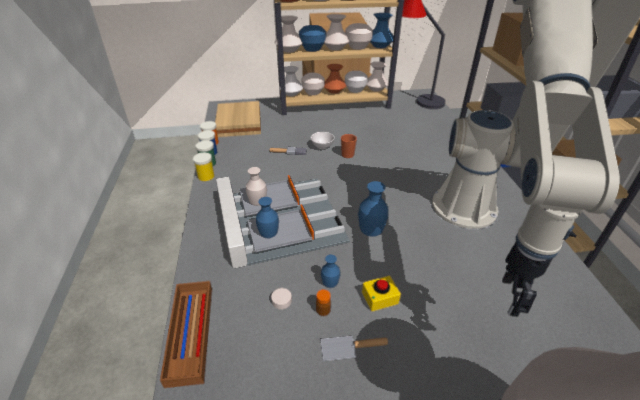

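The top view shows three blue vases: one on the left tray at (286,132), a large one on the table at (291,245), and a small one on the table at (227,190). The target stands on a tray, so it is (286,132), with its orange lip at about (295,175). The white vase is on the right tray at (341,121). The red button is at (203,231). I'll measure next.

```bash
sed -i "s/(P@np.array(c\['rotation'\]).T/(P@RR(c).T/" h.py
cat >> h.py <<'E'
from scipy.spatial.transform import Rotation as Ro
def RR(c): return Ro.from_euler('xyz',c['rotation']).as_matrix()
E
python3 - <<'E'
from h import *
for n in('top','side'):
    p,d,c=load(n,'a'); W=cloud(d,c); hsv=cv2.cvtColor(p,cv2.COLOR_RGB2HSV)
    pts=[(400,300),(200,300),(286,132),(291,245),(227,190),(203,231),(295,175),(350,163)] if n=='top' else [(270,180),(270,320),(267,215),(375,205),(331,272),(382,286),(308,220),(294,190)]
    for u,v in pts: print(n,(u,v),W[v,u].round(0),p[v,u])
    B=((hsv[...,0]>98)&(hsv[...,0]<118)&(hsv[...,1]>110)&(hsv[...,2]>40)).astype(np.uint8)
    R=(((hsv[...,0]<4)|(hsv[...,0]>176))&(hsv[...,1]>190)&(hsv[...,2]>100)).astype(np.uint8)
    O=((hsv[...,0]>4)&(hsv[...,0]<14)&(hsv[...,1]>150)&(hsv[...,2]>90)).astype(np.uint8)
    Y=((hsv[...,0]>22)&(hsv[...,0]<33)&(hsv[...,1]>170)&(hsv[...,2]>100)).astype(np.uint8)
    for nm,M in(('blue',B),('red',R),('or',O),('yel',Y)):
        k,l,s,ce=cv2.connectedComponentsWithStats(M)
        for i in range(1,k):
            if s[i,4]>25:
                q=W[(l==i)&(d>0)]
                if len(q)==0: continue
                lo,hi=np.percentile(q,[3,97],axis=0)
                if abs(lo[1])<700 and 200<lo[0]<900: print(n,nm,ce[i].round(0),s[i,4],lo.round(0),hi.round(0),'med',np.median(q,0).round(0),q[:,2].max().round(0))
    x0=(170,70,400,260) if n=='top' else (180,140,420,330)
    cv2.imwrite(f'pics/crop_{n}.png',cv2.resize(p[x0[1]:x0[3],x0[0]:x0[2],::-1],None,fx=3,fy=3,interpolation=cv2.INTER_CUBIC))
E
```

```text
top (400, 300) [ 190. -299.   -1.] [121 124 122]
top (200, 300) [201. 393.   2.] [126 130 128]
top (286, 132) [740.  78. 184.] [ 85 112 141]
top (291, 245) [391.  65. 194.] [ 78 111 142]
top (227, 190) [569. 276. 114.] [ 75 101 127]
top (203, 231) [438. 363.  76.] [175  61  60]
top (295, 175) [621.  56.  70.] [167 103  70]
top (350, 163) [ 664. -132.   43.] [148 147 153]
top blue [289. 244.] 161 [373.  47. 186.] [415.  98. 196.] med [394.  69. 192.] 198.0
top or [196. 180.] 94 [595. 374.  66.] [626. 406.  81.] med [610. 389.  76.] 82.0
side (270, 180) [ 739. -275.   -0.] [126 126 126]
side (270, 320) [766. 408.   6.] [125 125 127]
side (267, 215) [753.  99. 134.] [ 68 108 146]
side (375, 205) [394.  99. 135.] [46 73 98]
side (331, 272) [576. 312.  73.] [ 66 105 141]
side (382, 286) [438. 381.  69.] [184  26  20]
side (308, 220) [617.  73.  71.] [178  92  50]
side (294, 190) [650. -99.  73.] [163  77   8]
side blue [373. 211.] 1106 [358.  57.  19.] [436. 123. 194.] med [399. 101. 110.] 196.0
side blue [267. 219.] 612 [726.  75.  58.] [785. 120. 182.] med [755. 106. 121.] 185.0
side blue [330. 272.] 412 [556. 284.  16.] [600. 321. 112.] med [578. 307.  66.] 114.0
side red [382. 285.] 79 [422. 363.  64.] [450. 388.  75.] med [437. 377.  71.] 76.0
side or [242. 130.] 56 [ 781. -680.   21.] [ 935. -663.   38.] med [ 864. -671.   31.] 40.0
side or [348. 145.] 238 [ 354. -458.   12.] [ 405. -385.   92.] med [ 381. -397.   66.] 95.0
side or [293. 189.] 76 [ 640. -193.   45.] [666. -55.  74.] med [ 652. -120.   65.] 76.0
side or [307. 221.] 102 [607.  -8.  45.] [634. 133.  74.] med [620.  71.  66.] 76.0
side or [323. 297.] 123 [595. 376.  54.] [628. 412.  77.] med [613. 398.  74.] 78.0
side yel [381. 295.] 744 [391. 337.   4.] [482. 414.  53.] med [445. 397.  47.] 61.0
```

View pics/crop_top.png

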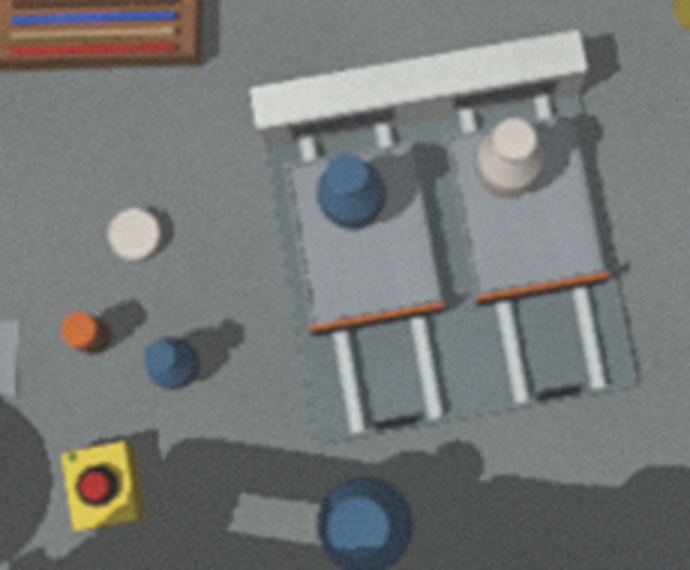

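View pics/crop_side.png

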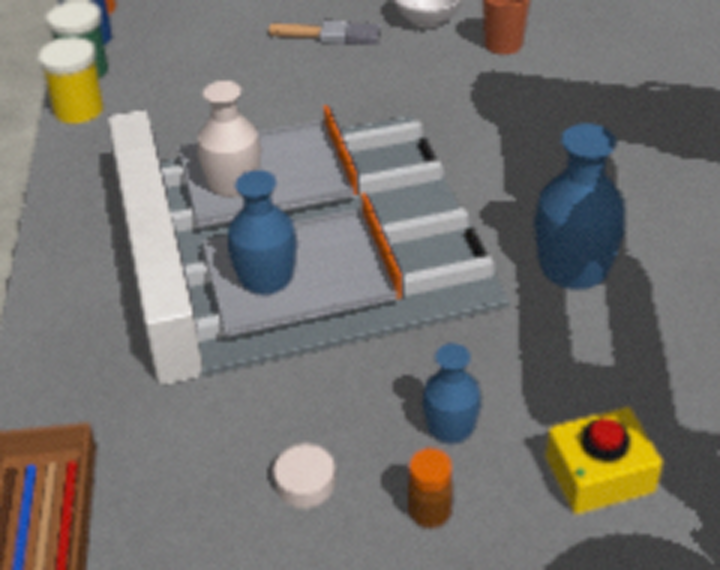

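Left tray vase: top at about z 184, so roughly 144 mm tall standing on the 40 mm floor, which matches the description. The table ones are about 195 mm and 114 mm tall, so they are decoys. Next I'll refine the lip line and the button centre.

Run:
```python
from h import *
def ray(c,uv,z):
    q=cv2.undistortPoints(np.array(uv,np.float32).reshape(-1,1,2),c['mtx'],c['dist'])[:,0]
    D=np.c_[q,np.ones(len(q))]@RR(c).T; o=np.array(c['position']); return o+D*((z-o[2])/D[:,2])[:,None]
for n in('top','side'):
    p,d,c=load(n,'a'); W=cloud(d,c); hsv=cv2.cvtColor(p,cv2.COLOR_RGB2HSV)
    H,S,V=[hsv[...,i].astype(int) for i in range(3)]
    O=(((H<18))&(S>95)&(V>90)).astype(np.uint8)
    Rm=(((H<5)|(H>174))&(S>120)&(V>90)).astype(np.uint8)
    for nm,M in(('or',O),('red',Rm)):
        k,l,s,ce=cv2.connectedComponentsWithStats(M)
        for i in range(1,k):
            if s[i,4]<25: continue
            m=(l==i)&(d>0); q=W[m]
            md=np.median(q,0)
            if nm=='or' and 560<md[0]<700 and -200<md[1]<150:
                ys,xs=np.nonzero(l==i)
                P=ray(c,np.c_[xs,ys],70) if n=='top' else q[q[:,2]>62]
                vx,vy,x0,y0=cv2.fitLine(P[:,:2].astype(np.float32),cv2.DIST_HUBER,0,.01,.01).ravel()
                t=(P[:,0]-x0)*vx+(P[:,1]-y0)*vy
                a,b=np.percentile(t,[1,99])
                print(n,'lip dir',vx,vy,'ends',[x0+a*vx,y0+a*vy],[x0+b*vx,y0+b*vy],'yaw',np.degrees(np.arctan2(-vx,vy)),'mid',x0+(a+b)/2*vx,y0+(a+b)/2*vy,'thick',np.std(P[:,:2]@[vy,-vx]))
            if nm=='red' and 400<md[0]<480 and 330<md[1]<420:
                ys,xs=np.nonzero(l==i); P=ray(c,np.c_[xs,ys],76)
                print(n,'red',s[i,4],ce[i],'depth med',md,'ray bbox mid',(np.percentile(P,2,0)+np.percentile(P,98,0))/2,np.ptp(P,axis=0))
p,d,c=load('top','a');W=cloud(d,c)
# vase, blower
for nm,(u0,u1,v0,v1,z0) in dict(blue=(272,302,118,150,90),white=(325,355,105,140,90),blower=(250,370,78,115,92),big=(270,312,225,268,60)).items():
    q=W[v0:v1,u0:u1].reshape(-1,3); q=q[(q[:,2]>z0)&(q[:,2]<230)]
    print(nm,q.min(0).round(),q.max(0).round(),q[q[:,2]>q[:,2].max()-12].mean(0).round())
    if nm=='blower':
        q=q[q[:,2]<108]; print(cv2.minAreaRect(q[:,:2].astype(np.float32)))
s=r.sense(); R=Ro.from_euler('xyz',s['tcp_rot']).as_matrix(); print('tool axes cols',R.round(3))
```

```text
top lip dir 0.16701673 -0.98595405 ends [np.float64(640.630013351704), np.float64(-61.1349563017572)] [np.float64(664.3085499542266), np.float64(-200.91705485386447)] yaw -170.38559 mid 652.4692816529653 -131.02600557781085 thick 2.12703719446539
top lip dir 0.17107801 -0.9852575 ends [np.float64(608.353306399377), np.float64(126.81027633392674)] [np.float64(632.8952570101777), np.float64(-14.529577124170629)] yaw -170.14949 mid 620.6242817047773 56.140349604878054 thick 2.200664842329955
top red 77 [200.88311688 231.50649351] depth med [435.16246952 372.26809263  70.60317636] ray bbox mid [436.43269889 370.31349321  76.        ] [2.98912773e+01 3.03491113e+01 2.27373675e-13]
side lip dir 0.16631712 -0.9860723 ends [np.float64(639.9049682286076), np.float64(-53.55038949283109)] [np.float64(664.4884301909268), np.float64(-199.30249785453358)] yaw -170.42624 mid 652.1966992097672 -126.42644367368233 thick 2.066665817916867
side lip dir 0.16545461 -0.9862174 ends [np.float64(608.7054104771995), np.float64(132.95158133377555)] [np.float64(633.1293953521733), np.float64(-12.631295987951361)] yaw -170.47635 mid 620.9174029146865 60.16014267291208 thick 2.279681522714033
side red 83 [382.         284.61445783] depth med [437.47905365 377.40483923  70.5333305 ] ray bbox mid [438.17423339 381.56032443  76.        ] [3.04243913e+01 3.31606111e+01 2.27373675e-13]
blue [718.  47.  90.] [787. 117. 187.] [757.  80. 180.]
white [ 753. -130.   90.] [820. -56. 186.] [791. -94. 180.]
blower [ 796. -185.   92.] [943. 195. 186.] [803. -95. 180.]
((885.608642578125, 4.346405029296875), (55.36896896362305, 380.0194396972656), 9.679697036743164)
big [340.  22.  67.] [441. 122. 199.] [390.  71. 192.]
tool axes cols [[-0.    -0.94   0.34 ]
 [-0.001  0.34   0.94 ]
 [-1.    -0.    -0.001]]
```

Request:
jog_arm(
  series=[
    [0,0,0,0.5,-2.84,-1.24,0],
    [0,0,0,1,-2.84,-1.24,0],
    [0,0,0,1,-2.84,-1.24,0],
    [0,0,0,1,-2.84,-1.24,0],
    [0,0,0,1,-2.84,-1.24,0],
    [0,0,0,1,-2.84,-1.24,0],
    [0,0,0,1,-2.84,-1.24,0],
    [0,0,0,1,-2.84,-1.24,0],
    [0,0,0,1,-2.84,-1.24,0],
    [0,0,0,1,-2.84,-1.24,0],
    [0,0,0,0,0,0,0],
    [0,0,0,0,0,0,0],
    [0,0,0,0,0,0,0],
  ],
  force=40,
)

```text
clock: 1.4
eef_pos: [436.9, 375.2, 136.5]
tcp_rot: [0.837, 1.57, 2.061]
contact_force: [-0.2, -0.2, -0.0]
opening: -0.004
```

Run:
```python
from h import *
o=[]
for n,(a,b,c_,e) in dict(side=(330,210,450,320),top=(150,180,270,290)).items():
    p,d,c=grab(n,'b'); o.append(cv2.resize(p[b:e,a:c_,::-1],(400,367),interpolation=cv2.INTER_CUBIC))
cv2.imwrite('pics/b.png',np.hstack(o)); print(r.sense()['eef_pos'])
```

```text
[436.83065806 375.50603522 136.62815559]
```

View pics/b.png

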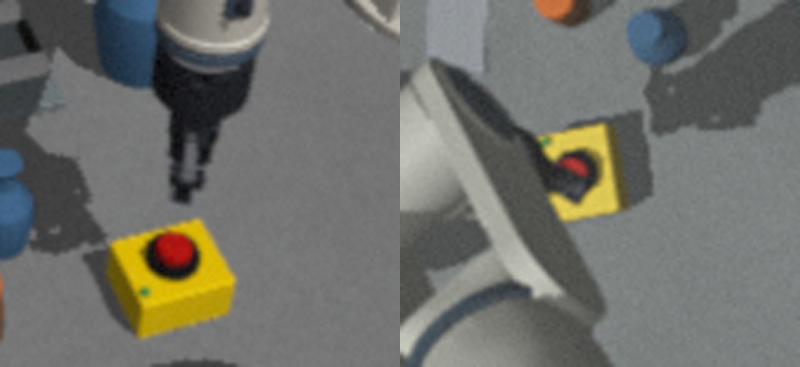

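The fingertips in the side crop at (183,195) sit above the red cap at (175,248), about centred. Next I press it.

Request:
jog_arm(
  series=[
    [0,0,0,2,0,0,0],
    [0,0,0,2,0,0,0],
    [0,0,0,1,0,0,0],
    [0,0,0,0.3,0,0,0],
    [0,0,0,0.3,0,0,0],
    [0,0,0,0.3,0,0,0],
    [0,0,0,0.2,0,0,0],
    [0,0,0,0.2,0,0,0],
    [0,0,0,0.2,0,0,0],
    [0,0,0,0.1,0,0,0],
    [0,0,0,0,0,0,0],
    [0,0,0,0,0,0,0],
  ],
)

```text
clock: 2.7
eef_pos: [437.6, 374.7, 70.5]
tcp_rot: [-0.595, 1.57, 0.629]
contact_force: [0.9, 0.7, 2.8]
opening: 0.0
```

Request:
jog_arm(
  series=[
    [0,0,0,0.1,0,0,0],
    [0,0,0,0.1,0,0,0],
    [0,0,0,0,0,0,0],
    [0,0,0,0,0,0,0],
  ],
)

```text
clock: 3.1
eef_pos: [437.6, 374.8, 68.4]
tcp_rot: [-0.633, 1.57, 0.591]
contact_force: [0.6, 1.1, 2.6]
opening: 0.003
```

Request:
jog_arm(
  series=[
    [0,0,0,0.1,0,0,0],
    [0,0,0,0.1,0,0,0],
    [0,0,0,0,0,0,0],
    [0,0,0,0,0,0,0],
  ],
)

```text
clock: 3.5
eef_pos: [437.6, 374.8, 66.4]
tcp_rot: [-0.676, 1.57, 0.548]
contact_force: [1.5, 0.1, 5.9]
opening: 0.002
```

Request:
jog_arm(
  series=[
    [0,0,0,0.1,0,0,0],
    [0,0,0,0.1,0,0,0],
    [0,0,0,0,0,0,0],
    [0,0,0,0,0,0,0],
  ],
)

```text
clock: 3.9
eef_pos: [437.7, 374.9, 65.8]
tcp_rot: [-0.542, 1.57, 0.682]
contact_force: [-2.3, -3.3, 21.0]
opening: -0.001
```

The button bottomed out: the force jumped to 21 N and z stopped at 65.8. I'll release it, lift, and travel to behind the left tray's lip.

Request:
jog_arm(
  series=[
    [0,0,0,-1,0,0,0],
    [0,0,0,-3,0,0,0],
    [0,0,0,-4,0,0,0],
    [0,0,0,-4,0,0,0],
    [0,0,0,-4,0,0,0],
    [0,0,0,-2,0,0,0],
    [0,0,0,0,-2.55,-1.83,0],
    [0,0,0,0,-2.55,-1.83,0],
    [0,0,0,0,-2.55,-1.83,0],
    [0,0,0,0,-2.55,-1.83,0],
    [0,0,0,0,-2.55,-1.83,0],
    [0,0,0,0,-2.55,-1.83,0],
    [0,0,0,0,-2.55,-1.83,0],
    [0,0,0,0,-2.55,-1.83,0],
    [0,0,0,0,-2.55,-1.83,0],
    [0,0,0,0,-2.55,-1.83,0],
    [0,0,0,0,-2.55,-1.83,0],
    [0,0,0,0,-2.55,-1.83,0],
    [0,0,0,0,0,0,0],
    [0,0,0,0,0,0,0],
  ],
)

```text
clock: 5.9
eef_pos: [649.9, 63.7, 243.4]
tcp_rot: [1.828, 1.569, 3.051]
contact_force: [-0.9, 0.5, 0.3]
opening: 0.002
```

Request:
jog_arm(
  series=[
    [-6,0,0,0,0,0,0],
    [-6,0,0,0,0,0,0],
    [-6,0,0,0,0,0,0],
    [-6,0,0,0,0,0,0],
    [-5.6,0,0,0,0,0,0],
    [0,0,0,0,0,0,0],
    [0,0,0,0,0,0,0],
  ],
)

```text
clock: 6.6
eef_pos: [649.9, 65.0, 244.1]
tcp_rot: [1.184, 1.57, 2.923]
contact_force: [0.4, 0.8, -0.5]
opening: -0.0
```

Run:
```python
from h import *
o=[]
for n,(a,b,c_,e) in dict(side=(200,130,400,280),top=(190,80,390,230)).items():
    p,d,c=grab(n,'c'); o.append(cv2.resize(p[b:e,a:c_,::-1],(400,300),interpolation=cv2.INTER_CUBIC))
cv2.imwrite('pics/c.png',np.hstack(o)); s=r.sense();print(s['eef_pos'],s['contact_force'],Ro.from_euler('xyz',s['tcp_rot']).as_matrix().round(3))
```

```text
[650.1745982   64.58877625 244.2440398 ] [ 0.07887947 -0.24525763  1.26858262] [[-0.    -0.986 -0.167]
 [ 0.    -0.167  0.986]
 [-1.     0.     0.   ]]
```

View pics/c.png

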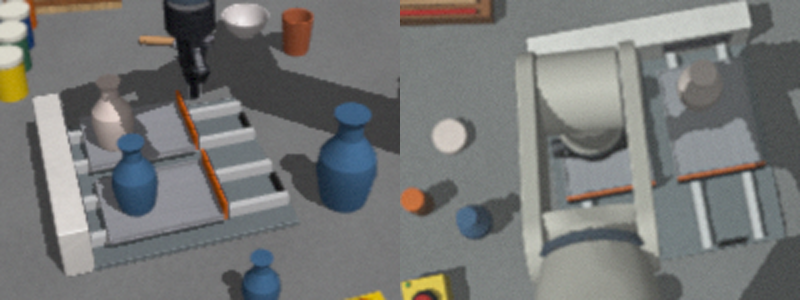

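The trays and vases are unmoved. The fingers in the side crop at (195,90) hover over the area behind the left lip. I'll descend to just above lip height and check.

Request:
jog_arm(
  series=[
    [0,0,0,3,0,0,0],
    [0,0,0,4,0,0,0],
    [0,0,0,4,0,0,0],
    [0,0,0,3,0,0,0],
    [0,0,0,1.4,0,0,0],
    [0,0,0,0,0,0,0],
    [0,0,0,0,0,0,0],
  ],
)

```text
clock: 7.4
eef_pos: [651.3, 64.2, 91.5]
tcp_rot: [-1.632, 1.569, 0.108]
contact_force: [0.2, -0.4, 0.2]
opening: -0.004
```

Run:
```python
from h import *
n='side';(a,b,c_,e)=(200,130,400,280)
p,d,c=grab(n,'d'); cv2.imwrite('pics/d.png',cv2.resize(p[b:e,a:c_,::-1],(800,600),interpolation=cv2.INTER_CUBIC)); s=r.sense();print(s['eef_pos'],s['contact_force'])
```

```text
[651.78405944  64.28733307  92.06287777] [0.55635249 0.11246696 0.43891818]
```

View pics/d.png

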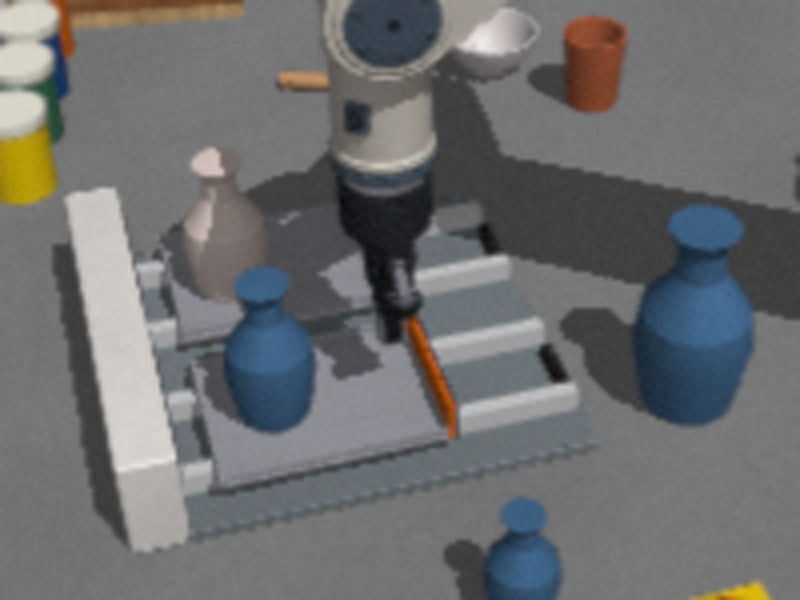

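The fingertip at (392,335) is behind the lip, which runs from (415,325) to (455,435), and well clear of the blue vase at (268,350). I'll lower it behind the lip.

Request:
jog_arm(
  series=[
    [0,0,0,1.4,0,0,0],
    [0,0,0,1.4,0,0,0],
    [0,0,0,0.9,0,0,0],
    [0,0,0,0.5,0,0,0],
    [0,0,0,0,0,0,0],
    [0,0,0,0,0.3,0,0],
    [0,0,0,0,0.3,0,0],
    [0,0,0,0,0.3,0,0],
    [0,0,0,0,0.3,0,0],
    [0,0,0,0,0,0,0],
    [0,0,0,0,0,0,0],
  ],
)

```text
clock: 8.55
eef_pos: [638.8, 62.1, 48.5]
tcp_rot: [-1.67, 1.57, 0.07]
contact_force: [0.5, 0.8, -0.3]
opening: 0.001
```

Request:
jog_arm(
  series=[
    [0,0,0,0,0.1,0,0],
    [0,0,0,0,0.2,0,0],
    [0,0,0,0,0.2,0,0],
    [0,0,0,0,0.2,0,0],
    [0,0,0,0,0.2,0,0],
    [0,0,0,0,0.3,0,0],
    [0,0,0,0,0.3,0,0],
    [0,0,0,0,0.3,0,0],
    [0,0,0,0,0.3,0,0],
    [0,0,0,0,0.3,0,0],
    [0,0,0,0,0.3,0,0],
  ],
)

```text
clock: 9.65
eef_pos: [611.9, 57.5, 48.3]
tcp_rot: [-1.085, 1.571, 0.656]
contact_force: [3.4, 1.1, -1.1]
opening: 0.002
```

Request:
jog_arm(
  series=[
    [0,0,0,0,0.3,0,0],
    [0,0,0,0,0.4,0,0],
    [0,0,0,0,0.4,0,0],
    [0,0,0,0,0.4,0,0],
    [0,0,0,0,0.4,0,0],
    [0,0,0,0,0.4,0,0],
    [0,0,0,0,0.4,0,0],
    [0,0,0,0,0.4,0,0],
    [0,0,0,0,0.4,0,0],
    [0,0,0,0,0.4,0,0],
    [0,0,0,0,0.4,0,0],
    [0,0,0,0,0.4,0,0],
    [0,0,0,0,0.4,0,0],
    [0,0,0,0,0.3,0,0],
    [0,0,0,0,0.2,0,0],
    [0,0,0,0,0.1,0,0],
  ],
)

```text
clock: 11.25
eef_pos: [555.7, 47.8, 48.3]
tcp_rot: [2.544, 1.571, -1.999]
contact_force: [2.9, 2.4, -0.7]
opening: -0.003
```

Run:
```python
from h import *
n='side';(a,b,c_,e)=(200,130,400,280)
p,d,c=grab(n,'e'); cv2.imwrite('pics/e.png',cv2.resize(p[b:e,a:c_,::-1],(800,600),interpolation=cv2.INTER_CUBIC)); s=r.sense();print(s['eef_pos'],s['contact_force'])
```

```text
[555.5577492   47.76674472  48.24830181] [1.46200507 1.22534345 0.58520776]
```

View pics/e.png

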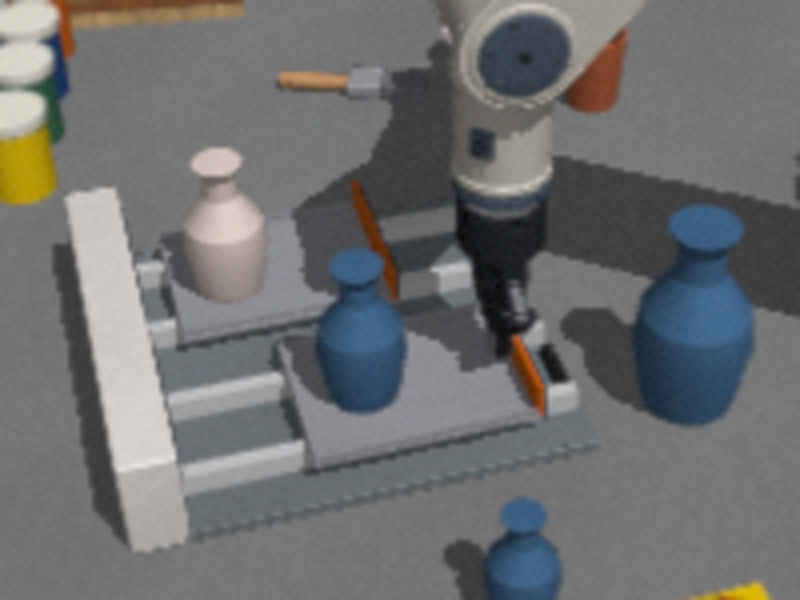

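The left tray is partly out (lip at about (530,375)) and the vase is upright at (360,335). The gripper is clear of the large vase at (695,320). I'll continue slowly to the stop.

Request:
jog_arm(
  series=[
    [0,0,0,0,0.2,0,0],
    [0,0,0,0,0.3,0,0],
    [0,0,0,0,0.3,0,0],
    [0,0,0,0,0.3,0,0],
    [0,0,0,0,0.3,0,0],
    [0,0,0,0,0.3,0,0],
    [0,0,0,0,0.3,0,0],
    [0,0,0,0,0.2,0,0],
    [0,0,0,0,0.1,0,0],
    [0,0,0,0,0,0,0],
  ],
)

```text
clock: 12.3
eef_pos: [532.8, 43.9, 48.3]
tcp_rot: [1.589, 1.57, -2.953]
contact_force: [1.5, -0.2, 1.4]
opening: 0.001
```

Request:
jog_arm(
  series=[
    [0,0,0,0,0.1,0,0],
    [0,0,0,0,0.2,0,0],
    [0,0,0,0,0.2,0,0],
    [0,0,0,0,0.2,0,0],
    [0,0,0,0,0.1,0,0],
    [0,0,0,0,0,0,0],
  ],
)

```text
clock: 12.9
eef_pos: [530.5, 43.4, 49.1]
tcp_rot: [-1.622, 1.56, 0.118]
contact_force: [18.2, 3.7, -12.1]
opening: 0.004
```

It reached the stop: the force jumped to 18 N and motion ceased. I'll back off, then lift straight up.

Request:
jog_arm(
  series=[
    [0,0,0,0,0,0,0],
    [0,0,0,0,-0.3,0,0],
    [0,0,0,0,-0.5,0,0],
    [0,0,0,0,-0.5,0,0],
    [0,0,0,0,-0.5,0,0],
    [0,0,0,0,0,0,0],
    [0,0,0,-1,0,0,0],
    [0,0,0,-2,0,0,0],
    [0,0,0,-3,0,0,0],
    [0,0,0,-4,0,0,0],
    [0,0,0,-4,0,0,0],
    [0,0,0,-4,0,0,0],
    [0,0,0,-3,0,0,0],
    [0,0,0,0,0,0,0],
  ],
)

```text
clock: 14.3
eef_pos: [545.1, 45.8, 263.6]
tcp_rot: [-1.665, 1.563, 0.075]
contact_force: [0.3, 0.1, -0.3]
opening: -0.0
```

Run:
```python
from h import *
n='side';(a,b,c_,e)=(200,130,400,280)
p,d,c=grab(n,'f'); cv2.imwrite('pics/f.png',cv2.resize(p[b:e,a:c_,::-1],(800,600),interpolation=cv2.INTER_CUBIC)); s=r.sense();print(s['eef_pos'],s['contact_force'])
for t in 'af':
    p,d,c=load(n,t); W=cloud(d,c); hsv=cv2.cvtColor(p,cv2.COLOR_RGB2HSV);H,S,V=[hsv[...,i].astype(int) for i in range(3)]
    m=(H<18)&(S>95)&(V>70)&(W[...,2]>62)&(W[...,2]<80)&(d>0)
    sx=np.array([.986,.167]); sy=np.array([-.167,.986]); q=W[m][:,:2]-[688,-29]; X,Y=q@sx,q@sy
    for nm,k in(('L',(Y>15)&(Y<175)),('R',(Y<-15)&(Y>-175))):
        k&=(np.abs(X)<200); print(t,nm,np.median(X[k]).round(1),k.sum())
```

```text
[543.90690097  45.71396615 261.04184756] [-0.06282364  0.03954918 -0.48406506]
a L -51.3 74
a R -51.6 53
f L -155.7 78
f R -50.9 27
```

View pics/f.png

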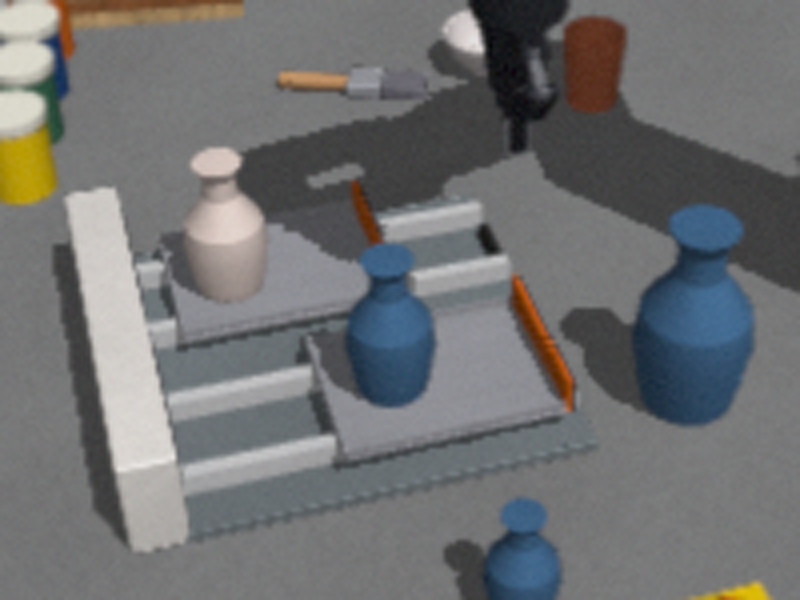

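The lip moved 104 mm from its seen start and the right lip is unchanged. The force says it is at the stop, but I want to confirm that the tray really started about 15 mm out, by checking the black end blocks and the surroundings.

Run:
```python
from h import *
sx=np.array([.986,.167]); sy=np.array([-.167,.986])
p,d,c=grab('top','f')
for n,t in(('side','a'),('top','a'),('side','f')):
    p,d,c=load(n,t); W=cloud(d,c); q=W[...,:2]-[688,-29]; X,Y=q@sx,q@sy; g=p.max(2)
    for nm,s in(('L',1),('R',-1)):
        m=(g<50)&(np.abs(Y*s-95)<60)&(X>-200)&(X<-100)&(d>0)
        if m.sum()>4: print(n,t,nm,'dark',m.sum(),np.percentile(X[m],[5,50,95]).round(1),np.percentile(Y[m],[5,50,95]).round(1),np.percentile(W[m][:,2],[5,50,95]).round(1))
        # front lip/face x at end
        m=(np.abs(Y*s-95)<60)&(W[...,2]>60)&(W[...,2]<80)&(X<-30)&(X>-190)&(d>0)
        print(n,t,nm,'lipzone X',np.percentile(X[m],[3,50,97]).round(1) if m.sum() else None)
        m=(np.abs(Y*s-95)<60)&(W[...,2]>30)&(W[...,2]<50)&(X>20)&(X<172)&(d>0)
        print('   floor rear X',np.percentile(X[m],[99]).round(1))
    # rails
    m=(np.abs(Y)<180)&(X<-140)&(W[...,2]>15)&(W[...,2]<45)&(d>0)
    print('rail front X',np.percentile(X[m],[1,3]).round(1))
for t in 'af':
    p,d,c=load('side',t); W=cloud(d,c); m=(np.hypot(W[...,0]-392,W[...,1]-72)<75)&(W[...,2]>60)&(W[...,2]<200)&(d>0); print(t,'big',W[m].mean(0).round(1))
p,d,c=load('top','f'); cv2.imwrite('pics/f2.png',cv2.resize(p[70:260,170:400,::-1],None,fx=3,fy=3,interpolation=cv2.INTER_CUBIC))
```

```text
side a L dark 24 [-171.4 -167.3 -165.6] [ 72.1  95.  114.5] [13.6 23.  26.4]
side a L lipzone X [-57.5 -51.6 -48.8]
   floor rear X [169.1]
side a R dark 15 [-170.3 -166.4 -164.9] [-108.2  -94.2  -76.6] [16.1 24.5 27.6]
side a R lipzone X [-57.8 -52.2 -49.1]
   floor rear X [169.2]
rail front X [-1848.9  -603.2]
top a L lipzone X [-55.8 -51.6 -47.6]
   floor rear X [164.9]
top a R dark 5 [-171.  -169.5 -168.8] [-106.6  -91.   -81.5] [22.4 26.  26.8]
top a R lipzone X [-55.8 -52.1 -47.8]
   floor rear X [167.8]
rail front X [-690.1 -660.3]
side f L dark 554 [-148.4 -119.1 -103.8] [ 88.5 128.2 142. ] [305.1 388.6 436.7]
side f L lipzone X [-161.9 -155.1  -33.6]
   floor rear X [169.2]
side f R dark 17 [-171.6 -166.8 -165. ] [-109.1  -97.6  -81.4] [13.5 24.2 26.2]
side f R lipzone X [-57.8 -52.  -49.2]
   floor rear X [168.8]
rail front X [-1360.4 -1349.4]
a big [395.4  95.  126.6]
f big [395.5  94.9 126.6]
```

View pics/f2.png

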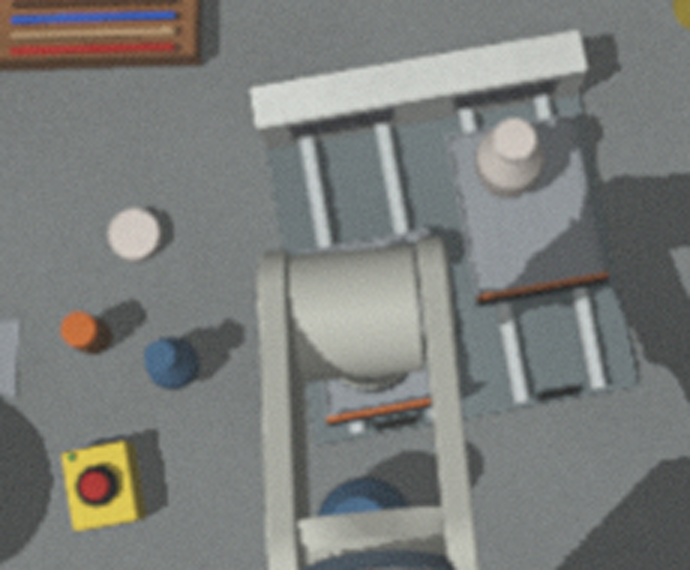

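Evidence so far: 18 N at an abrupt halt, the large vase unmoved, and the lip's panel front (about −162) nearly at the end block (−165). I'll do one short re-pull as a check that it cannot go further.

Request:
jog_arm(
  series=[
    [0,0,0,3,0,0,0],
    [0,0,0,4,0,0,0],
    [0,0,0,4,0,0,0],
    [0,0,0,4,0,0,0],
    [0,0,0,3,0,0,0],
    [0,0,0,2,0,0,0],
    [0,0,0,1.2,0,0,0],
    [0,0,0,0,0,0,0],
    [0,0,0,0,0.4,0,0],
    [0,0,0,0,0.4,0,0],
    [0,0,0,0,0.3,0,0],
    [0,0,0,0,0.2,0,0],
    [0,0,0,0,0.2,0,0],
    [0,0,0,0,0.2,0,0],
    [0,0,0,0,0.2,0,0],
    [0,0,0,0,0.1,0,0],
    [0,0,0,0,0,0,0],
  ],
)

```text
clock: 16.1
eef_pos: [530.6, 43.3, 48.0]
tcp_rot: [-1.622, 1.556, 0.119]
contact_force: [18.6, 5.1, -12.3]
opening: -0.006
```

It stops at the same x (530.6) with 19 N, so this is a rigid stop. I'll back off, lift and move clear.

Request:
jog_arm(
  series=[
    [0,0,0,0,-0.3,0,0],
    [0,0,0,0,-0.5,0,0],
    [0,0,0,0,-0.5,0,0],
    [0,0,0,0,-0.5,0,0],
    [0,0,0,0,0,0,0],
    [0,0,0,-1,0,0,0],
    [0,0,0,-2,0,0,0],
    [0,0,0,-3,0,0,0],
    [0,0,0,-4,0,0,0],
    [0,0,0,-4,0,0,0],
    [0,0,0,-4,0,0,0],
    [0,0,0,-4,0,0,0],
    [0,0,0,-2,0,0,0],
    [0,0,0,0,0,0,0],
    [0,0,0,0,0,0,0],
    [0,0,0,0,0,0,0],
  ],
)

```text
clock: 17.7
eef_pos: [540.1, 45.3, 285.1]
tcp_rot: [1.494, 1.569, -3.048]
contact_force: [0.1, -0.5, -0.0]
opening: -0.004
```

Run:
```python
from h import *
grab('side','g'); s=r.sense();print(s['clock'],s['eef_pos'],s['contact_force'])
sx=np.array([.986,.167]); sy=np.array([-.167,.986])
p,d,c=load('side','g'); W=cloud(d,c); hsv=cv2.cvtColor(p,cv2.COLOR_RGB2HSV);H,S,V=[hsv[...,i].astype(int) for i in range(3)]
m=(H<18)&(S>95)&(V>70)&(W[...,2]>62)&(W[...,2]<80)&(d>0); q=W[m][:,:2]-[688,-29]; X,Y=q@sx,q@sy
for nm,k in(('L',(Y>15)&(Y<175)),('R',(Y<-15)&(Y>-175))):
    k&=(np.abs(X)<200); print(nm,np.median(X[k]).round(1))
m=((H<5)|(H>174))&(S>120)&(V>90)&(np.hypot(W[...,0]-437,W[...,1]-374)<30); print('button z',W[m][:,2].max())
```

```text
17.75 [540.1391716   45.27118751 284.86108759] [ 0.70980584 -0.62797398  0.51753067]
L -155.1
R -51.7
button z 75.41779977321391
```

View pics/g_side.png

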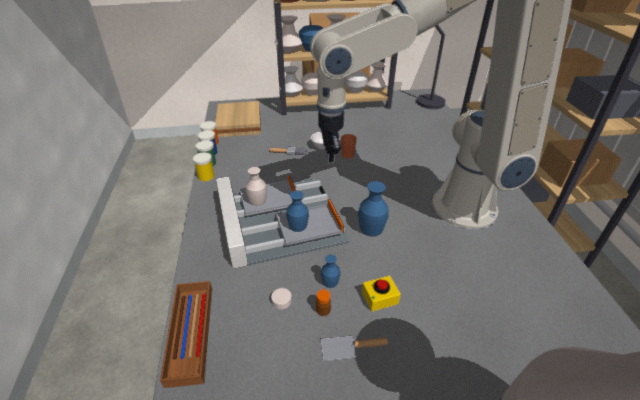

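Both vases are upright (blue at (298,213), white at (256,188)). The left lip at (335,215) is out, the button at (382,286) is back up, and the arm is clear. I'm handing in.

```bash
python3 -c "
from rig import r
print(r.sign_off())"
```

```text
the job is handed in; nothing more can be done
None
```

The job is handed in, with no verdict reported. I pressed the red button until it bottomed out, let it go, then hooked the closed fingertips behind the left tray's lip and drew that tray, with the blue vase on it, out to its stop.

**Last checks**
- **Button:** at the bottom the force jumped to 21 N. Afterwards the cap was back at about 75 mm, its starting height.
- **Blue vase's tray:** the lip moved about 104 mm from where it was first seen. I infer the tray started about 16 mm out, which would put it at 120 mm. The joint value can't be read directly, but a second pull stopped at the same place with 19 N.
- **White vase's tray:** its lip measured within 1 mm of where it started.
- **Vases and other things:** both vases were upright in the last picture, and the other objects in view looked unmoved. The bowl was partly hidden behind the arm.
- **Arm:** it ended clear of everything, at about 285 mm height, with no force on the tool.

**Disagreement:** the two cameras differed by up to about 11 mm on the button's y position. I pressed between the two values.

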